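Refit the washed coffee-grinder lid and test the grinder

ROBOT

A 7-joint arm with a two-finger parallel gripper is mounted at the origin on a cart in front of the work surface, level with it; the furniture and walls round the work are solid. World frame = base frame: x ahead of the robot, y to its left, z up, the work surface at z = 0. Lengths are in m, angles in rad, forces in N, time in s.
With the tool pointing down it reaches from about 0.4 to 0.85 m from the base axis. Payload 4.4 kg.
Tool frame: the origin (TCP) lies midway between the tips of the shut fingers; the grasp point (between the pads) lies 19 mm behind it; z points along the fingers, y is the line along which they close (so a half turn about z gives the same grasp; the last joint's range is limited). The gripper opens to 94 mm and grips with 3 to 60 N. Pads are 16 mm wide; open, the fingers measure 119 mm over their backs; the gripper's body (75 mm by 177 mm) begins 78 mm behind the grasp point.
Start: joints at [1.268, 0.628, 0.038, 1.517, -0.027, 0.996, -0.02], TCP at [0.153, -0.632, 0.205] pointing down, gripper open.
Joint ranges: [-3.06, 3.06], [-0.37, 2.12], [-1.25, 1.32], [0.18, 2.47], [-1.1, 4.24], [0.23, 1.98], [-2.94, 2.94]. Speed limits (rad/s): [2.57, 2.57, 3.14, 3.14, 3.14, 3.14, 3.14].

INTERFACE

Orientations are given as a 3x3 rotation matrix whose columns are the frame's x, y, z axes.
In Python, from bench import arm gives the robot as it stands.
- The arm moves only by the tool play_rows, never from a script. Its argument "plan" is one flat list of numbers, 7 for each row, row after row: the shift along the tool's x, y, z in fractions of the full range, 1 being 40 cm, then the turn, a rotation vector about the tool's x, y, z in parts of the range, where 1.0 means 120 degrees, then the opening, from 0 (shut) to 1 (fully open). A call has 1 to 5 rows; each row is the pose to reach, as a shift and turn from the pose commanded when the call began, along the tool's axes at that moment; what a row does not reach only later rows make up. A row lasts 1/12 s, in which the tool goes at most 41.7 mm and 7.16 degrees, less where a joint would pass 70% of its speed; a pose out of reach is approached as far as the arm can. No shift or turn number may pass 1 either way. A call with a gripper value outside its range is refused whole. The fingers move at their own pace and stop on an object; "grip_force" is the grip in N (left out, the last holds). Time passes only in rows, so rows that repeat a pose let the fingers close. It gives the time, the measured TCP pose, the force, the opening and the grip force at its end, in the units of the state.
- arm.get_state(): the state, without advancing time (a new reading comes with each control period).
- arm.read_camera(name): name is "scene" or "side" or "wrist"; returns (picture, depth): 480x640x3 uint8, blue, green, red; 480x640 float32, m along the optical axis (not along the pixel's ray), 0 where there is no reading.
- arm.camera_info(name): a dict with "camera_matrix" (3x3 intrinsics, pixels), "k1" (the pictures are not rectified: a ray, as slopes to the right and down, at radius r is drawn at 1 + k1 r^2 times it, then the intrinsics apply), "rvec" (rotation vector, rad) and "tvec" (3), from world to camera coordinates, as OpenCV has them. Camera axes: x right, y down, z forward; pixel columns grow to the right and rows downward; lengths in m; the calibration is good to about 2 mm. A picture is of the moment at which its call begins: read the wrist's pose just before it. camera_info takes no time and is no camera call; for the wrist camera it gives the pose at the moment of the call.
- arm.hand_in(): hands the job in; it is judged then, once.
The state is a dict: "t": time; "qpos": joint angles; "joint_vel": joint speeds; "joint_torque": joint torques, N m; "tool_pos": TCP position; "orientation": TCP orientation; "ft_force": force on the tool from outside, world axes, zero at the start; "ft_torque": the same for the moment, N m; "width": finger opening in m; "finger_force": force on a finger pad.
Only numpy, scipy, OpenCV 4.12 (cv2) and the standard library are available. Lean on these libraries where they do the work, as an engineer would, in place of code of your own. Each camera call takes 0.05 s, during which the arm holds its last target. There are 200 camera calls.

TASK

Put the coffee grinder back together after washing-up: lift its smoked clear lid off the sloping drainer, turn it so that its orange pointer and the wide lug below stand over the two orange dots on the grinder's collar, and lower it until the rim is fully home. Then turn the lid clockwise (seen from above) until it stops with its pointer at the orange bar at the front, and with the lid locked press the red button on the grinder's nose fully down for about half a second and let it spring back. Leave the lid locked and upright, and do not knock the glass tumbler on the drainer or shift the white mug or the green coffee canister.

Things in the scene. Friction and masses are not known exactly. Their poses are not given: they have to be found in the camera images.
- grinder: Cream coffee-grinder motor unit, fixed. Round housing 107 mm across with a black bayonet collar on top (94 mm across, top at 99 mm, channel floor at 85 mm) and a 66 mm wide nose toward the front (-x, to 103 mm from the axis) carrying the red button. Origin: centre of the underside, on the collar's axis; z up. The lid locks at this frame's yaw, and goes in at this yaw + 0.873 rad
- grinder_lid: Smoked clear upside-down cup, loose, 0.10-0.20 kg: 60 mm across, 100 mm high, closed on top; black rim 66 mm across over the lowest 12 mm with 3 lugs 6 mm high reaching 38 mm from the axis: a wide one (44 deg) at -x, two narrow (26 deg) 120 deg either side. Origin: centre of the mouth; z along its axis to the closed end. Grasp the plain wall 30-95 mm from the rim, at any yaw
- drainer: White sloping drainer, deck 132x262 mm, fixed on wire legs. Origin: on the deck at the middle of the left spigot (the lid's); z square to the deck, leaning 25 deg toward the front; y along the deck to the left. The lid stands mouth down on the deck round this spigot (43 mm across, 28 mm high), its axis along z: draw it off along z. The right spigot, 125 mm to -y, holds the tumbler
- lid_pointer (a point): Point on the lid's wide lug, under the orange pointer on its rim: 38 mm from the lid's axis toward its -x, 3 mm above the rim's lower edge. An orange stripe runs from the pointer up the wall and across the top to the middle
- gap_mark (a point): Where lid_pointer is once the lid has been lowered home through the gaps: 38 mm from the grinder's axis, 3 mm above the channel floor, under the two orange dots on the collar. The lip over the channel (5 mm thick, opening 70 mm across) has a 52 deg gap here and 34 deg gaps 120 deg either side; play is 4 deg and 2 mm. Lugs that do not match leave the lid 14 mm too high
- lock_mark (a point): Where lid_pointer is once the lid is locked: under the orange bar at the collar's front (-x of the grinder), 38 mm from the axis, 3 mm above the channel floor. From the gaps the lid turns 50 deg (0.873 rad) clockwise, seen from above, under the lip with light friction; a firm stop comes 2 deg past this mark. Locked, it cannot be lifted out
- pulse_button_top (a point): Centre of the red button's top face (32 mm across). The nose's face slopes down to the front at 25 deg (0.436 rad); the button moves square to it, so pressing goes down and toward the grinder's +x. The locked lid's wall stands 45 mm behind it
- pulse_button (a joint): Travel of the red button in m: 0 up, 0.006 fully down; springs back; fully down takes about 4 N
- mug_clean: White mug with small leaves, 92x127x95 mm, standing loose behind the work; origin at the underside. Bystander
- canister_coffee: Green square coffee canister with a wooden lid, 100x100x135 mm, standing loose at the left; origin at the underside. Bystander
- tumbler: Clear glass tumbler, 80 mm across, 91 mm high, upside down over the drainer's right spigot, 125 mm to the right of the lid's axis; its highest edge 150 mm above the worktop; it goes with the drainer. Origin at the centre of its foot (the upper end), z toward its mouth. Bystander
Things that resemble listed ones, but are neither listed nor needed, are in the scene too. Leave any purple look-alike of the grinder_lid alone.

How it is judged:
On the way, in this order (a step that is already met when the one before it is completed fails the run):
1. the lid has been lifted clear of the drainer (distance between grinder_lid and drainer above 0.1 m), for 0.1 s.
2. the lid is down in the collar, its rim home on the channel floor, not yet locked (z of grinder_lid in the frame of grinder below 0.089 m and horizontal distance between grinder_lid and grinder below 0.005 m and angle between grinder_lid's own z axis and vertical below 0.08 rad and distance between lid_pointer and lock_mark above 0.01 m), for 0.1 s.
3. the lid is turned clockwise to its stop, its pointer at the orange bar (distance between lid_pointer and lock_mark below 0.007 m and z of grinder_lid in the frame of grinder below 0.09 m), for 0.2 s.
4. with the lid locked, the red button is pressed fully down (value of joint pulse_button above 0.0045 m and distance between lid_pointer and lock_mark below 0.007 m), for 0.2 s.
At the end, for the whole second after the job is handed in: The lid stands upright (within 4.5 deg) and at rest in the grinder's collar, rim home (within 5 mm) and centred within 5 mm, its pointer within 7 mm of the lock mark, and the button is up again (within 1.5 mm) (all of step 3 and horizontal distance between grinder_lid and grinder below 0.005 m and angle between grinder_lid's own z axis and vertical below 0.08 rad and linear speed of grinder_lid below 0.02 m/s and value of joint pulse_button below 0.0015 m); the robot touches nothing.
It fails at once if the button is pressed while the lid is not locked (value of joint pulse_button above 0.0045 m and distance between lid_pointer and lock_mark above 0.01 m).
It fails at once if the mug or the coffee canister is moved by more than 30 mm (distance of any of mug_clean, canister_coffee from where it was at the start of the episode above 0.03 m).
It fails at once if the tumbler is knocked with more than 8 N (contact force between tumbler and anything else above 8 N).
It also fails if it takes over 64 s, if anything falls off the work surface, if the arm or the gripper's body presses on something with over 40 N, if the wrist force passes 120 N, or if a joint passes its speed limit or range.

## Working session

There is one attempt and no reset: what is moved stays moved. The work goes in short steps, Python scripts to look and compute and a tool call to move; the robot and the scene stay as the last step left them, time stands still between calls to the robot, and variables do not carry over. Pictures are saved under pics/ and viewed, at most 10 in all, crops included, and the job is handed in when it is done.

Besides the shell and the picture viewer there is one more tool, called by a JSON object that holds its "op" and its "data", one argument or row to a line. play_rows: Moves the arm, as the interface text tells. Its arguments: {"type":"object","properties":{"plan":{"type":"array","items":{"type":"number"}},"grip_force":{"type":"number"}},"required":["plan"]}

```bash
mkdir -p pics
cat > h.py <<'E'
import numpy as np, cv2
from bench import arm
def ci(n):
    c=arm.camera_info(n);K=np.array(c["camera_matrix"],float);R=cv2.Rodrigues(np.array(c["rvec"],float))[0];t=np.array(c["tvec"],float).ravel()
    return K,float(c["k1"]),R,t
def ray(c,uv):
    K,k1,R,t=c
    p=cv2.undistortPoints(np.array(uv,float).reshape(-1,1,2),K,np.array([k1,0,0,0,0.])).reshape(-1,2)
    d=np.c_[p,np.ones(len(p))]@R
    return -R.T@t,d
def plane(c,uv,z):
    o,d=ray(c,uv);return o+d*((z-o[2])/d[:,2])[:,None]
def pts(c,uv,dep):
    o,d=ray(c,uv);return o+d*np.array(dep)[:,None]
def proj(c,P):
    K,k1,R,t=c
    return cv2.projectPoints(np.array(P,float).reshape(-1,3),cv2.Rodrigues(R)[0],t,K,np.array([k1,0,0,0,0.]))[0].reshape(-1,2)
E
python3 - <<'E'
from h import *
import pickle
S={}
for n in["scene","side","wrist"]:
    c=ci(n);p,d=arm.read_camera(n);S[n]=(c,p,d);cv2.imwrite(f"pics/{n}0.png",p);print(n,-c[2].T@c[3],c[2][2],c[0][0,0],c[1])
pickle.dump(S,open("s0.pkl","wb"))
s=arm.get_state();print(s)
E
```

```text
scene [-0.16427669  0.47590861  0.88050907] [ 0.62971015 -0.32987193 -0.70331333] 510.48701559743006 -0.12975774444693053
side [0.05136037 1.11039227 0.75708843] [ 0.37334682 -0.77721554 -0.50650582] 548.0895999090126 -0.16447415664195297
wrist [ 0.23195137 -0.61313053  0.38413388] [-0.269617   -0.06346049 -0.96087431] 386.7754399517734 -0.053127008300198286
{'t': 0.15, 'qpos': array([ 1.26821123,  0.62912951,  0.03848788,  1.51810389, -0.02696086,
        0.99635641, -0.01998932]), 'joint_vel': array([-0.00040096, -0.00125458,  0.00052589, -0.00206294, -0.00119849,
       -0.00090435, -0.00152201]), 'joint_torque': array([ 6.77229236e-04, -5.50093210e+01,  1.14406653e+00, -1.86817789e+01,
       -5.23325941e-02,  2.09634542e-02,  9.11057691e-05]), 'tool_pos': array([ 0.15235287, -0.63136523,  0.20477983]), 'orientation': array([[ 9.72096945e-01,  2.34579122e-01, -4.07452803e-04],
       [ 2.34579467e-01, -9.72095907e-01,  1.42131345e-03],
       [-6.26727417e-05, -1.47723452e-03, -9.99998907e-01]]), 'ft_force': array([-0.81279831, -0.24049385,  0.66386403]), 'ft_torque': array([-0.03327739,  0.02981608,  0.00641456]), 'finger_force': 0.0, 'width': 0.09409364565527237}
```

View pics/scene0.png

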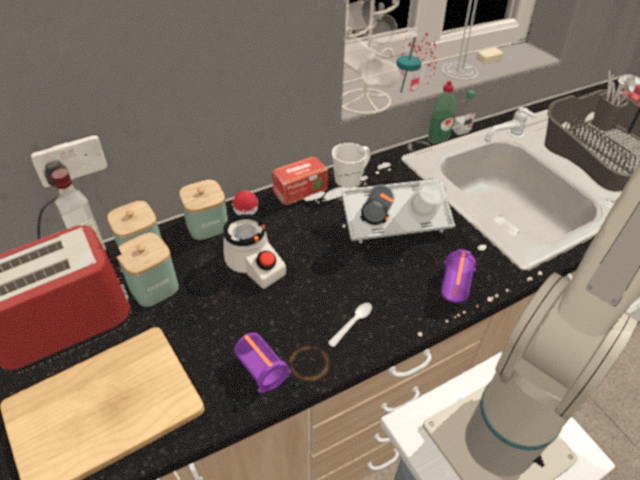

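View pics/side0.png

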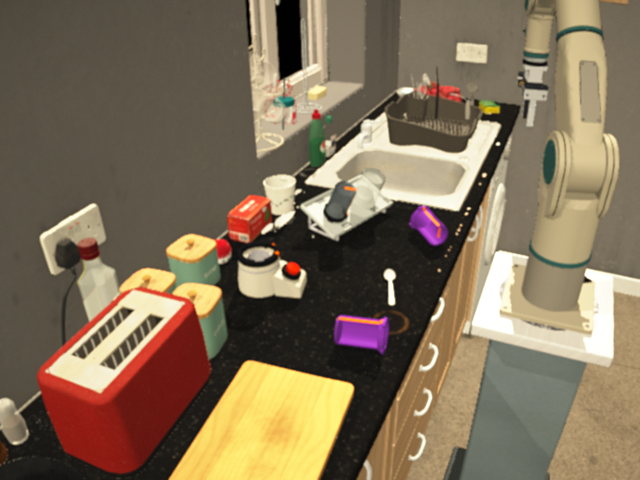

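The dark smoked lid is on the drainer's left spigot (scene 377,203; side 342,200). There are two purple look-alikes lying on the worktop (scene 460,275 and 262,362). The smoked one fits the description, so I'll confirm it with an enlarged crop.

Run:
```python
from h import *
import pickle
S=pickle.load(open("s0.pkl","rb"))
def cr(n,x,y,w=80,h=60):
    return cv2.resize(S[n][1][y:y+h,x:x+w],(400,300),interpolation=cv2.INTER_CUBIC)
a=np.vstack([np.hstack([cr("scene",340,175),cr("scene",210,215,96,72)]),np.hstack([cr("side",305,165),cr("side",232,235)])])
cv2.imwrite("pics/c1.png",a)
```

```text
(no output)
```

View pics/c1.png

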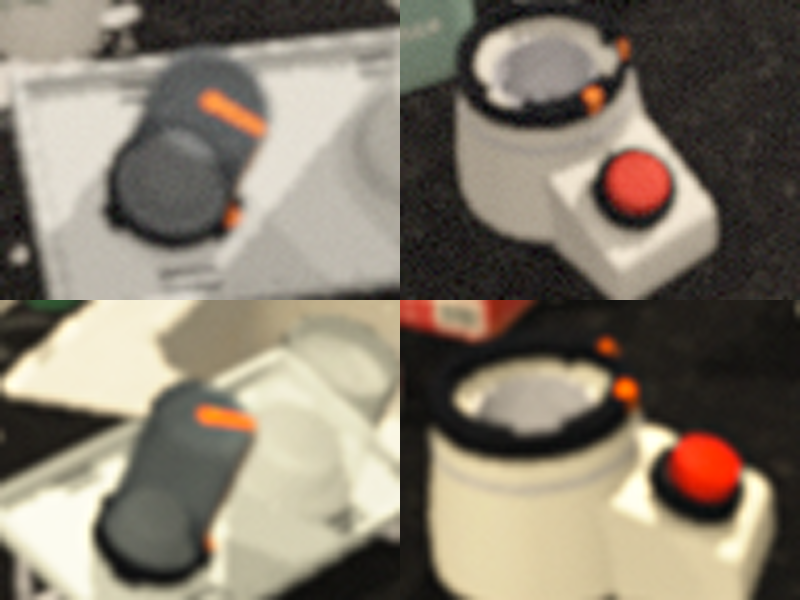

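```bash
cat > m.py <<'E'
from h import *
def blobs(img,lo,hi,amin=4,box=None):
    hsv=cv2.cvtColor(img,cv2.COLOR_BGR2HSV);m=cv2.inRange(hsv,np.array(lo),np.array(hi))
    if box: 
        z=np.zeros_like(m);x,y,w,h=box;z[y:y+h,x:x+w]=m[y:y+h,x:x+w];m=z
    n,l,s,c=cv2.connectedComponentsWithStats(m)
    return [(c[i],s[i],l==i) for i in range(1,n) if s[i,4]>=amin]
def tri(ca,ua,cb,ub):
    oa,da=ray(ca,[ua]);ob,db=ray(cb,[ub]);da=da[0];db=db[0]
    k=np.linalg.lstsq(np.c_[da,-db],ob-oa,rcond=None)[0]
    A=oa+k[0]*da;B=ob+k[1]*db;return (A+B)/2,np.linalg.norm(A-B)
E
python3 - <<'E'
from m import *
import pickle
np.set_printoptions(precision=4,suppress=True)
S=pickle.load(open("s0.pkl","rb"))
for n,bx in [("scene",(340,175,110,70)),("scene",(215,215,80,75)),("side",(300,165,100,75)),("side",(232,235,90,65))]:
    c,p,d=S[n]
    for cc,s,l in blobs(p,(0,150,120),(20,255,255),3,bx):
        ys,xs=np.nonzero(l);dd=d[l];q=np.c_[xs,ys];e=q-cc
        w,v=np.linalg.eigh(np.cov(e.T));a=v[:,1];pr=e@a
        hue=np.median(cv2.cvtColor(p,cv2.COLOR_BGR2HSV)[...,0][l])
        P=pts(c,[cc],[np.median(dd)])[0]
        print(n,cc,s[4],"hue",hue,"ends",cc+a*pr.min(),cc+a*pr.max(),"depthpt",P)
# deck plane
c,p,d=S["scene"]
hsv=cv2.cvtColor(p,cv2.COLOR_BGR2HSV)
uv=[(x,y) for x in range(345,450,1) for y in range(185,240) if hsv[y,x,1]<40 and hsv[y,x,2]>140 and d[y,x]>0]
P=pts(c,uv,[d[y,x] for x,y in uv])
best=None;r=np.random.default_rng(0)
for _ in range(2000):
    a=P[r.choice(len(P),3,replace=False)];n_=np.cross(a[1]-a[0],a[2]-a[0]);L=np.linalg.norm(n_)
    if L<1e-5: continue
    n_/=L; i=abs((P-a[0])@n_)<.003
    if best is None or i.sum()>best.sum():best=i
Q=P[best];m=Q.mean(0);n_=np.linalg.svd(Q-m)[2][2];n_*=np.sign(n_[2])
print("deck",len(P),best.sum(),m,n_,"tilt",np.degrees(np.arccos(n_[2])),"front az",np.degrees(np.arctan2(n_[1],n_[0])))
yd=np.cross(n_,[0,0,1]);yd/=-np.linalg.norm(yd)*np.sign(yd[1])*-1
xd=np.cross(yd,n_);print("y",yd,"x",xd)
A=(Q-m)@np.c_[xd,yd];print("ext",np.percentile(A,[0,1,99,100],axis=0)); 
pickle.dump((m,n_,xd,yd),open("deck.pkl","wb"))
E
```

```text
scene [385.8857 197.1143] 35 hue 12.0 ends [391.4397 200.2117] [380.8343 194.2972] depthpt [ 0.5396 -0.0976  0.137 ]
scene [385.5714 217.7143] 7 hue 10.0 ends [385.8268 215.9746] [385.3747 219.055 ] depthpt [ 0.5567 -0.1191  0.0511]
scene [263.1818 226.0909] 11 hue 10.0 ends [262.7047 224.0697] [263.6519 228.0822] depthpt [0.6215 0.1733 0.0985]
scene [255.96 238.04] 25 hue 11.0 ends [255.2386 235.1929] [256.7275 241.069 ] depthpt [0.5946 0.203  0.0979]
scene [266.7384 258.2733] 172 hue 3.0 ends [273.4635 261.9747] [260.1066 254.6232] depthpt [0.5582 0.1959 0.0638]
side [349.0606 188.0909] 33 hue 12.0 ends [354.143 189.475] [344.0728 186.7325] depthpt [ 0.5381 -0.0973  0.1374]
side [234.9143 237.3429] 35 hue 4.0 ends [238.428  239.1826] [231.6643 235.6412] depthpt [0.8085 0.0558 0.009 ]
side [251.4 237.2] 35 hue 5.0 ends [255.1142 233.9787] [248.1494 240.0192] depthpt [0.7624 0.0447 0.0139]
side [273.125 243.875] 8 hue 10.0 ends [272.125 242.875] [274.125 244.875] depthpt [0.619  0.1718 0.0979]
side [276.7 252.6] 20 hue 10.0 ends [278.9113 253.286 ] [274.0673 251.7832] depthpt [0.593  0.2022 0.0979]
side [292.5405 267.9054] 148 hue 4.0 ends [298.9331 271.1326] [286.1595 264.684 ] depthpt [0.5562 0.1985 0.0636]
deck 3991 1899 [ 0.5703 -0.1423  0.0463] [-0.4041  0.1275  0.9058] tilt 25.07109310621887 front az 162.49222513551624
y [ 0.3008  0.9537 -0.    ] x [ 0.8638 -0.2725  0.4237]
ext [[-0.0578 -0.1531]
 [-0.0492 -0.1446]
 [ 0.0715  0.1068]
 [ 0.0765  0.1097]]
```

Run:
```python
from m import *
import pickle
from scipy.optimize import least_squares
np.set_printoptions(precision=4,suppress=True)
S=pickle.load(open("s0.pkl","rb"));m,n_,xd,yd=pickle.load(open("deck.pkl","rb"))
a,b=S["scene"],S["side"]
for nm,u,v in [("in",[380.83,194.3],[344.07,186.73]),("cen",[385.886,197.114],[349.06,188.09]),("out",[391.44,200.21],[354.14,189.475]),("dots",[263.18,226.09],[273.1,243.87]),("bar",[255.96,238.04],[276.7,252.6]),("btn",[266.74,258.27],[292.54,267.9])]:
    P,e=tri(a[0],u,b[0],v);print(nm,P,"gap",e,"deckframe",(P-m)@np.c_[xd,yd,n_])
for n in("scene","side"):
    c,p,d=S[n]
    uv=[(x,y) for x in range(210,300) for y in range(205,300) if d[y,x]>0]
    P=pts(c,uv,[d[y,x] for x,y in uv])
    I=(abs(P[:,2]-.099)<.005)&(np.hypot(P[:,0]-.64,P[:,1]-.21)<.07)
    q=P[I][:,:2];print(n,I.sum(),"z",np.median(P[I][:,2]))
    # ring: outer edge per angle
    c0=q.mean(0)
    for _ in range(5):
        an=np.arctan2(*(q-c0).T[::-1]);r=np.hypot(*(q-c0).T);k=np.digitize(an,np.linspace(-np.pi,np.pi,37))
        o=np.array([q[k==i][np.argmax(r[k==i])] for i in set(k)])
        f=least_squares(lambda z:np.hypot(*(o-z[:2]).T)-z[2],[*c0,.047],loss="soft_l1",f_scale=.001).x;c0=f[:2]
    print("circle",f)
    # lid region heights in deck frame
    x0,y0,w,h=(360,180,40,50) if n=="scene" else (322,178,40,45)
    uv=[(x,y) for x in range(x0,x0+w) for y in range(y0,y0+h) if d[y,x]>0]
    D=(pts(c,uv,[d[y,x] for x,y in uv])-m)@np.c_[xd,yd,n_]
    t=D[abs(D[:,2]-.1)<.006];print("top pts",len(t),np.median(t,0),t.min(0),t.max(0),(t.min(0)+t.max(0))/2)
    w=D[(D[:,2]>.03)&(D[:,2]<.09)];print("wall",len(w),w.min(0),w.max(0))
    g=least_squares(lambda z:np.hypot(w[:,0]-z[0],w[:,1]-z[1])-.030,[*np.median(t,0)[:2]],loss="soft_l1",f_scale=.002).x;print("axis fit",g, m+xd*g[0]+yd*g[1])
```

```text
in [ 0.5484 -0.0889  0.1427] gap 0.0009022838976868454 deckframe [0.0075 0.0443 0.103 ]
cen [ 0.538  -0.0965  0.1381] gap 0.000796965944004365 deckframe [-0.0015  0.034   0.1021]
out [ 0.5275 -0.1055  0.1325] gap 0.0018778454478332336 deckframe [-0.0104  0.0223  0.1001]
dots [0.6181 0.1744 0.1005] gap 0.0019224407758347867 deckframe [-0.022   0.3165  0.0702]
bar [0.5924 0.2037 0.0994] gap 0.0010603251590258446 deckframe [-0.0526  0.3366  0.0833]
btn [0.5584 0.1956 0.0621] gap 0.0018977978115987388 deckframe [-0.0956  0.3187  0.0622]
scene 461 z 0.09855246085946723
circle [0.6373 0.2144 0.0475]
top pts 463 [0.0043 0.0427 0.0996] [-0.0237  0.014   0.094 ] [0.0362 0.071  0.1051] [0.0062 0.0425 0.0996]
wall 282 [-0.0251  0.0171  0.0306] [0.0209 0.0719 0.0899]
axis fit [0.0065 0.0405] [ 0.5881 -0.1055  0.049 ]
side 366 z 0.09757315973873698
circle [0.6341 0.2154 0.0477]
top pts 282 [0.0005 0.0458 0.1005] [-0.0271  0.0152  0.0943] [0.0307 0.0741 0.1057] [0.0018 0.0447 0.1   ]
wall 479 [-0.0288 -0.0693  0.0301] [0.035  0.074  0.0899]
axis fit [0.0031 0.0382] [ 0.5844 -0.1067  0.0476]
```

The crop confirms it: the smoked lid with the orange stripe stands on the left spigot, top centre at scene (381,194). The orange bar is at scene (256,238), in line with the button, and the dots are at (263,226). The measurements agree with the text: 25° tilt, top 100 mm above the deck, collar at 99 mm, radius 47.5 mm. I'll move to hover over the lid.

```bash
cat > go.py <<'E'
from m import *
import pickle
from scipy.spatial.transform import Rotation as Ro
np.set_printoptions(precision=4,suppress=True)
m,n_,xd,yd=pickle.load(open("deck.pkl","rb"))
def rel(p,R,s=None):
    s=s or arm.get_state();R0=np.array(s["orientation"]);p0=np.array(s["tool_pos"])
    print("t",s["t"],"q",s["qpos"],"F",s["ft_force"],"w",s["width"])
    print("shift",R0.T@(np.array(p)-p0),"turn",np.degrees(Ro.from_matrix(R0.T@R).as_rotvec()))
Rd=np.c_[yd,xd,-n_]   # tool over drainer
def deck(x,y,z): return m+x*xd+y*yd+z*n_
def down(az): # tool vertical, y axis at azimuth az deg
    a=np.radians(az);y=np.array([np.cos(a),np.sin(a),0]);z=np.array([0,0,-1.]);return np.c_[np.cross(y,z),y,z]
E
python3 - <<'E'
from go import *
print(Rd,np.linalg.det(Rd),deck(.0045,.043,.176))
rel(deck(.0045,.043,.176),Rd)
E
```

```text
[[ 0.3008  0.8638  0.4041]
 [ 0.9537 -0.2725 -0.1275]
 [-0.      0.4237 -0.9058]] 1.0 [ 0.516  -0.0801  0.2076]
t 0.15 q [ 1.2682  0.6291  0.0385  1.5181 -0.027   0.9964 -0.02  ] F [-0.8128 -0.2405  0.6639] w 0.09409364565527237
shift [ 0.4828 -0.4506 -0.0022] turn [-22.8867  12.8456 -57.9598]
```

The manual's scale: shifts go in shares of 40 cm and turns go in shares of 120 degrees. Converting my numbers, 0.15 m / 0.4 = 0.375, -0.14 m / 0.4 = -0.35, -19 degrees / 120 = -0.1583.

{"op": "play_rows", "data": {
  "plan": [0.075, -0.07, -0.075, -0.0125, 0.0067, -0.0325, 1, 0.15, -0.14, -0.125, -0.025, 0.0133, -0.065, 1, 0.225, -0.21, -0.15, -0.0375, 0.0208, -0.0967, 1, 0.3, -0.28, -0.15, -0.05, 0.0275, -0.1283, 1, 0.375, -0.35, -0.15, -0.0625, 0.035, -0.1583, 1]
}}

```text
t: 0.57
tool_pos: [0.2602, -0.469, 0.2663]
orientation: [[0.838, 0.533, 0.12], [0.544, -0.834, -0.093], [0.05, 0.143, -0.988]]
ft_force: [1.2, -1.0, -0.3]
width: 0.094
finger_force: 0.0
```

```bash
python3 -c "
from go import *
rel(deck(.0045,.043,.176),Rd)"
```

```text
t 0.5667 q [ 1.1323  0.3245 -0.1062  1.8874 -0.0305  0.7894  0.0552] F [ 1.2171 -1.0306 -0.2567] w 0.09398411709553223
shift [ 0.4228 -0.1966  0.0524] turn [-15.1396   8.698  -38.7541]
```

Converted, 0.175 m / 0.4 = 0.4375, -0.05 m / 0.4 = -0.125, -16.1 degrees / 120 = -0.1342.

{"op": "play_rows", "data": {
  "plan": [0.0875, -0.04, 0, -0.0108, 0.0058, -0.0267, 1, 0.175, -0.08, 0, -0.0217, 0.0117, -0.0533, 1, 0.2625, -0.125, 0, -0.0325, 0.0175, -0.08, 1, 0.35, -0.165, 0, -0.0433, 0.0242, -0.1083, 1, 0.4375, -0.2, 0, -0.0525, 0.03, -0.1342, 1]
}}

```text
t: 0.98
tool_pos: [0.3636, -0.3065, 0.2628]
orientation: [[0.649, 0.724, 0.235], [0.759, -0.638, -0.131], [0.055, 0.264, -0.963]]
ft_force: [0.7, -0.4, -0.1]
width: 0.0937
finger_force: 0.0
```

```bash
python3 -c "
from go import *
rel(deck(.0045,.043,.176),Rd)"
```

```text
t 0.9833 q [ 0.8826  0.1814 -0.2422  2.1464  0.0107  0.5487 -0.0729] F [ 0.7435 -0.3827 -0.0797] w 0.09371989665922377
shift [ 0.2677 -0.0486  0.0593] turn [ -8.9884   5.0402 -22.6905]
```

Converted, 0.19 m / 0.4 = 0.475, 0.152 m / 0.4 = 0.38, -16.1 degrees / 120 = -0.1342.

{"op": "play_rows", "data": {
  "plan": [0.095, -0.0175, 0.02, -0.0108, 0.0058, -0.0267, 1, 0.19, -0.035, 0.04, -0.0217, 0.0117, -0.0533, 1, 0.285, -0.0525, 0.0625, -0.0325, 0.0175, -0.08, 1, 0.38, -0.07, 0.085, -0.0433, 0.0242, -0.1083, 1, 0.475, -0.0875, 0.105, -0.0525, 0.03, -0.1342, 1]
}}

```text
t: 1.4
tool_pos: [0.4721, -0.1462, 0.2233]
orientation: [[0.409, 0.84, 0.356], [0.912, -0.387, -0.135], [0.024, 0.38, -0.925]]
ft_force: [0.1, -0.5, 0.1]
width: 0.0939
finger_force: 0.0
```

```bash
python3 -c "
from go import *
rel(deck(.0045,.043,.176),Rd)"
```

```text
t 1.4 q [ 0.3214  0.2317 -0.1533  2.2848  0.4117  0.2638 -0.6257] F [ 0.0931 -0.5472  0.1063] w 0.09390228783024632
shift [0.0779 0.0054 0.0212] turn [-2.6686  1.3991 -6.6313]
```

Converted, 0.078 m / 0.4 = 0.195, 0.0054 m / 0.4 = 0.0135, 1.4 degrees / 120 = 0.0117.

{"op": "play_rows", "data": {
  "plan": [0.075, 0.005, 0.02, -0.0083, 0.0042, -0.0208, 1, 0.15, 0.01, 0.04, -0.0167, 0.0083, -0.0417, 1, 0.195, 0.0135, 0.0525, -0.0225, 0.0117, -0.055, 1, 0.195, 0.0135, 0.0525, -0.0225, 0.0117, -0.055, 1]
}}

```text
t: 1.73
tool_pos: [0.5174, -0.0775, 0.2076]
orientation: [[0.296, 0.865, 0.405], [0.955, -0.268, -0.124], [0.001, 0.424, -0.906]]
ft_force: [0.0, 0.0, 0.0]
width: 0.0941
finger_force: 0.0
```

```bash
python3 -c "
from go import *
rel(deck(.0045,.043,.176),Rd)
c=ci('wrist');p,d=arm.read_camera('wrist');cv2.imwrite('pics/w1.png',p);pickle.dump((c,p,d),open('w1.pkl','wb'))
"
```

```text
t 1.7333 q [ 0.1631  0.2979 -0.1966  2.2831  0.921   0.236  -1.1807] F [0.0407 0.0393 0.0007] w 0.09410319108536917
shift [-0.0029 -0.0005 -0.0002] turn [ 0.0103 -0.1905  0.2438]
```

View pics/w1.png

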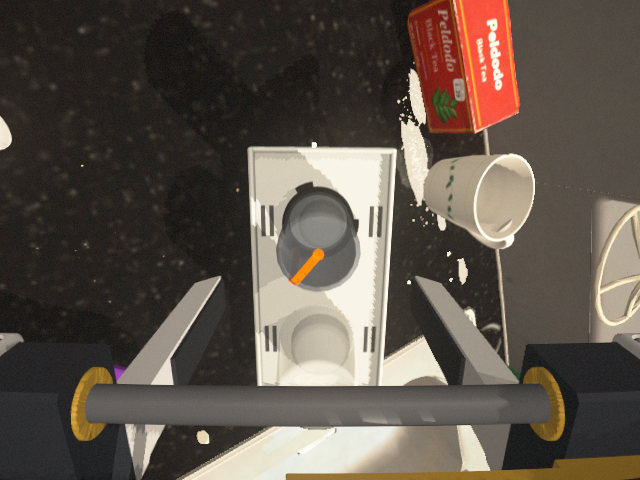

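The wrist view shows the lid top at about (318,250), with the stripe running from the middle (319,255) to (295,283). The mug is at (480,200) and the tumbler at (318,345), both clear of the fingers. Next I'll refine the lid axis.

Run:
```python
from go import *
from scipy.optimize import least_squares
c,p,d=pickle.load(open('w1.pkl','rb'))
B=np.c_[xd,yd,n_]
uv=[(x,y) for x in range(250,395,2) for y in range(150,380,2) if d[y,x]>0]
D=(pts(c,uv,[d[y,x] for x,y in uv])-m)@B
dk=D[abs(D[:,2])<.01];print("deck",len(dk));Ad=np.c_[dk[:,:2],np.ones(len(dk))];print("plane residual coef",np.linalg.lstsq(Ad,dk[:,2],rcond=None)[0])
uv=[(x,y) for x in range(265,375) for y in range(180,300) if d[y,x]>0]
D=(pts(c,uv,[d[y,x] for x,y in uv])-m)@B
t=D[abs(D[:,2]-.1)<.006];t=t[np.hypot(t[:,0]-.0045,t[:,1]-.043)<.04];print("top",len(t),np.median(t[:,2]),t.min(0),t.max(0))
h=cv2.convexHull(t[:,:2].astype(np.float32)).reshape(-1,2);print("circle",cv2.minEnclosingCircle(h),cv2.fitEllipse(h))
for cc,s,l in blobs(p,(5,150,120),(20,255,255),20,(265,230,100,70)):
    ys,xs=np.nonzero(l);q=np.c_[xs,ys];e=q-cc;v=np.linalg.eigh(np.cov(e.T))[1][:,1];pr=e@v
    E=np.array([cc,cc+v*pr.min(),cc+v*pr.max()]);o,r=ray(c,E)
    k=(.1-(o-m)@n_)/(r@n_);P=(o+r*k[:,None]-m)@B;print(cc,s[4],P,"stripe az deck",np.degrees(np.arctan2(*(P[1]-P[2])[1::-1])))
rel(deck(.0045,.043,.056),Rd)
```

```text
deck 4807
plane residual coef [-0.0027 -0.0019  0.0012]
top 5346 0.09983440600071466 [-0.0232  0.0124  0.0941] [0.0363 0.0712 0.1027]
circle ((0.006010716315358877, 0.0411037802696228), 0.030442975461483) ((0.006248542573302984, 0.041615985333919525), (0.0587855763733387, 0.05970734357833862), 123.24678802490234)
[307.543  266.0786] 407 [[-0.0008  0.0326  0.1   ]
 [ 0.0091  0.0446  0.1   ]
 [-0.0116  0.0196  0.1   ]] stripe az deck 50.40173835323586
t 1.7833 q [ 0.1639  0.2979 -0.1965  2.2831  0.9187  0.236  -1.1783] F [0.7653 0.4465 0.2323] w 0.0936463133489737
shift [-0.0029 -0.0003  0.1197] turn [-0.0205 -0.1789  0.2103]
```

```bash
python3 -c "
from go import *
rel(deck(.0061,.0415,.056),Rd)"
```

```text
t 1.7833 q [ 0.1639  0.2979 -0.1965  2.2831  0.9187  0.236  -1.1783] F [0.7653 0.4465 0.2323] w 0.0936463133489737
shift [-0.0044  0.0013  0.1197] turn [-0.0205 -0.1789  0.2103]
```

Converted, 0.12 m / 0.4 = 0.3, -0.0044 m / 0.4 = -0.011, 0.2 degrees / 120 = 0.0017.

{"op": "play_rows", "data": {
  "plan": [-0.011, 0.0033, 0.0625, 0, 0, 0.0017, 1, -0.011, 0.0033, 0.125, 0, 0, 0.0017, 1, -0.011, 0.0033, 0.1875, 0, 0, 0.0017, 1, -0.011, 0.0033, 0.25, 0, 0, 0.0017, 1, -0.011, 0.0033, 0.3, 0, 0, 0.0017, 1],
  "grip_force": 20
}}

```text
t: 2.2
tool_pos: [0.5549, -0.1029, 0.1205]
orientation: [[0.31, 0.862, 0.401], [0.951, -0.278, -0.137], [-0.006, 0.424, -0.906]]
ft_force: [-0.1, -0.7, -0.6]
width: 0.0941
finger_force: 0.0
```

```bash
python3 -c "
from go import *
rel(deck(.0061,.0415,.056),Rd)"
```

```text
t 2.2 q [ 0.2826  0.5353 -0.3134  2.2732  1.8363  0.2869 -2.0552] F [-0.1401 -0.6563 -0.6014] w 0.0940511662697657
shift [ 0.0088 -0.0014  0.0224] turn [ 0.0069  0.551  -0.3411]
```

Converted, 0.0224 m / 0.4 = 0.056, 0.006 m / 0.4 = 0.015, 0.5 degrees / 120 = 0.0042.

{"op": "play_rows", "data": {
  "plan": [0.015, -0.0025, 0.02, 0, 0.0033, -0.0025, 1, 0.0225, -0.0035, 0.04, 0, 0.0042, -0.0025, 1, 0.0225, -0.0035, 0.056, 0, 0.0042, -0.0025, 1, 0.0225, -0.0035, 0.056, 0, 0.0042, -0.0025, 1]
}}

```text
t: 2.53
tool_pos: [0.5645, -0.0969, 0.0981]
orientation: [[0.302, 0.865, 0.401], [0.953, -0.274, -0.128], [-0.001, 0.421, -0.907]]
ft_force: [1.1, 0.8, 0.3]
width: 0.094
finger_force: 0.0
```

```bash
python3 -c "
from go import *
rel(deck(.0061,.0415,.056),Rd)"
```

```text
t 2.5333 q [ 0.3141  0.5988 -0.3752  2.2632  1.9269  0.3399 -2.1385] F [1.1046 0.7512 0.2756] w 0.0940436054176138
shift [-0.0001  0.0015 -0.0009] turn [-0.2046  0.0701 -0.0386]
```

Converted, 0.001 m / 0.4 = 0.0025.

{"op": "play_rows", "data": {
  "plan": [0, 0.0025, 0, 0, 0, 0, 0, 0, 0.0025, 0, 0, 0, 0, 0, 0, 0.0025, 0, 0, 0, 0, 0, 0, 0.0025, 0, 0, 0, 0, 0, 0, 0.0025, 0, 0, 0, 0, 0],
  "grip_force": 20
}}

```text
t: 2.95
tool_pos: [0.5659, -0.0961, 0.1002]
orientation: [[0.3, 0.864, 0.403], [0.954, -0.272, -0.127], [-0.0, 0.423, -0.906]]
ft_force: [0.3, -0.5, 0.2]
width: 0.0639
finger_force: 0.0
```

Converted, -0.05 m / 0.4 = -0.125, -0.04 m / 0.4 = -0.1.

{"op": "play_rows", "data": {
  "plan": [0, 0, -0.025, 0, 0, 0, 0, 0, 0, -0.05, 0, 0, 0, 0, 0, 0, -0.075, 0, 0, 0, 0, 0, 0, -0.1, 0, 0, 0, 0, 0, 0, -0.125, 0, 0, 0, 0]
}}

```text
t: 3.37
tool_pos: [0.545, -0.0894, 0.1454]
orientation: [[0.3, 0.865, 0.402], [0.954, -0.272, -0.127], [-0.0, 0.422, -0.907]]
ft_force: [-1.5, -0.0, -0.8]
width: 0.0604
finger_force: 20.0
```

```bash
python3 -c "
from go import *
rel(deck(.0061,.0415,.186),Rd)"
```

```text
t 3.3667 q [ 0.2689  0.4698 -0.3194  2.2796  1.6232  0.2648 -1.8597] F [-1.4608 -0.0214 -0.8356] w 0.06043995295108029
shift [-0.0013  0.0001 -0.0793] turn [-0.1377 -0.0109  0.0585]
```

```bash
python3 -c "
from go import *
rel([.535,-.06,.26],down(-12))
rel([.636,.2145,.26],down(13.4))"
```

```text
t 3.3667 q [ 0.2689  0.4698 -0.3194  2.2796  1.6232  0.2648 -1.8597] F [-1.4608 -0.0214 -0.8356] w 0.06043995295108029
shift [ 0.025   0.0316 -0.1117] turn [24.9138  1.2005 -5.3606]
t 3.3667 q [ 0.2689  0.4698 -0.3194  2.2796  1.6232  0.2648 -1.8597] F [-1.4608 -0.0214 -0.8356] w 0.06043995295108029
shift [ 0.3172  0.0444 -0.1059] turn [ 24.3203   6.7258 -30.3538]
```

Converted, -0.112 m / 0.4 = -0.28, -0.06 m / 0.4 = -0.15, 24.5 degrees / 120 = 0.2042.

{"op": "play_rows", "data": {
  "plan": [0.0125, 0.015, -0.075, 0.0167, 0, -0.0042, 0, 0.025, 0.03, -0.15, 0.05, 0.0025, -0.0125, 0, 0.0375, 0.045, -0.2125, 0.1, 0.005, -0.0225, 0, 0.05, 0.0625, -0.25, 0.15, 0.0075, -0.0333, 0, 0.0625, 0.08, -0.28, 0.2042, 0.01, -0.045, 0]
}}

```text
t: 3.78
tool_pos: [0.5441, -0.0968, 0.2077]
orientation: [[0.296, 0.917, 0.267], [0.953, -0.266, -0.144], [-0.061, 0.297, -0.953]]
ft_force: [0.9, -2.6, -1.5]
width: 0.0599
finger_force: 20.0
```

```bash
python3 -c "
from go import *
rel([.636,.2145,.26],down(13.4))"
```

```text
t 3.7833 q [ 0.4493  0.4087 -0.564   2.0683  0.7346  0.5714 -0.9379] F [ 0.8632 -2.5735 -1.477 ] w 0.059872977161670136
shift [ 0.3208  0.0169 -0.07  ] turn [ 15.9571   8.0007 -29.9017]
```

Converted, 0.125 m / 0.4 = 0.3125, -0.07 m / 0.4 = -0.175, 1.5 degrees / 120 = 0.0125.

{"op": "play_rows", "data": {
  "plan": [0.025, 0.0075, -0.05, 0.025, 0.0125, -0.0333, 0, 0.075, 0.015, -0.1, 0.05, 0.025, -0.0667, 0, 0.15, 0.02, -0.1375, 0.075, 0.0375, -0.1, 0, 0.225, 0.025, -0.1625, 0.1, 0.05, -0.1333, 0, 0.3125, 0.03, -0.175, 0.125, 0.0625, -0.1667, 0]
}}

```text
t: 4.2
tool_pos: [0.5764, 0.0285, 0.2732]
orientation: [[-0.063, 0.997, 0.034], [0.998, 0.063, 0.013], [0.01, 0.035, -0.999]]
ft_force: [2.1, -0.5, -1.4]
width: 0.06
finger_force: 20.0
```

```bash
python3 -c "
from go import *
rel([.636,.2145,.26],down(13.4))"
```

```text
t 4.2 q [ 0.4394  0.5438 -0.8408  1.6578  0.4449  1.1036 -0.457 ] F [ 2.1209 -0.45   -1.4156] w 0.0600043711498779
shift [0.1817 0.0707 0.0176] turn [ 2.0471 -0.4289 -9.7893]
```

Converted, 0.182 m / 0.4 = 0.455, 0.145 m / 0.4 = 0.3625, -9.8 degrees / 120 = -0.0817.

{"op": "play_rows", "data": {
  "plan": [0.09, 0.035, 0.01, 0.0033, 0, -0.0167, 0, 0.1825, 0.07, 0.02, 0.0067, 0, -0.0333, 0, 0.2725, 0.105, 0.0275, 0.01, -0.0017, -0.05, 0, 0.3625, 0.14, 0.0375, 0.0133, -0.0025, -0.0667, 0, 0.455, 0.1775, 0.045, 0.0167, -0.0033, -0.0817, 0]
}}

```text
t: 4.62
tool_pos: [0.6361, 0.2164, 0.257]
orientation: [[-0.233, 0.972, -0.0], [0.972, 0.233, -0.001], [-0.001, -0.0, -1.0]]
ft_force: [1.3, 0.9, -1.2]
width: 0.0601
finger_force: 20.0
```

```bash
python3 -c "
from go import *
rel([.636,.2145,.26],down(13.4))"
```

```text
t 4.6167 q [ 0.0515  0.7274 -0.8137  1.3673  0.5311  1.2706 -0.5546] F [ 1.3425  0.8857 -1.1529] w 0.060114833612106164
shift [-0.0018 -0.0006 -0.003 ] turn [-0.0137  0.042   0.0705]
```

Run:
```python
from go import *
S={}
for n in("scene","side","wrist"):
    c=ci(n);p,d=arm.read_camera(n);S[n]=(c,p,d)
S["state"]=arm.get_state();pickle.dump(S,open("s2.pkl","wb"))
print(S["state"]["tool_pos"],S["state"]["orientation"])
a=cv2.resize(S["scene"][1][150:290,190:330],(400,400),interpolation=cv2.INTER_CUBIC);b=cv2.resize(S["side"][1][160:300,205:345],(400,400),interpolation=cv2.INTER_CUBIC)
cv2.imwrite("pics/c2.png",np.hstack([a,b]));cv2.imwrite("pics/w2.png",S["wrist"][1])
```

```text
[0.6348 0.2204 0.2567] [[-0.238   0.9713 -0.0009]
 [ 0.9713  0.238   0.0032]
 [ 0.0034 -0.0001 -1.    ]]
```

View pics/c2.png

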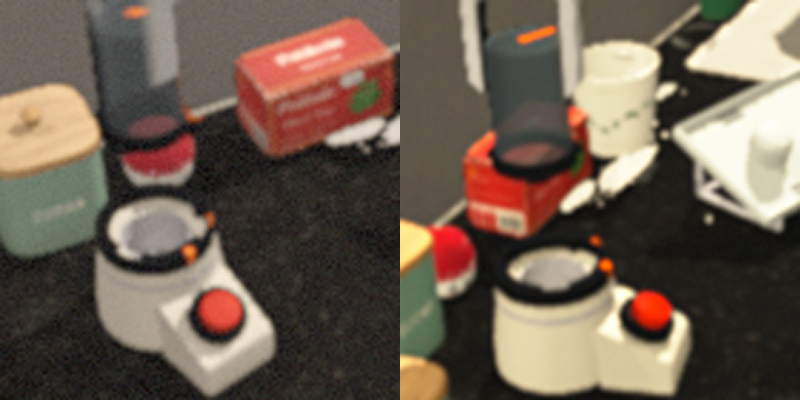

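View pics/w2.png

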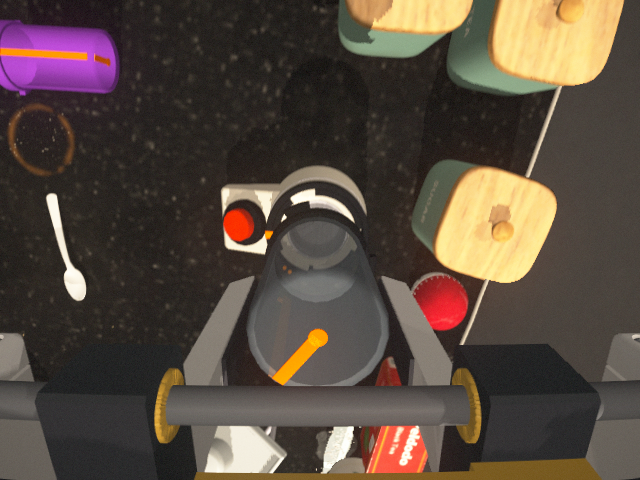

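The lid hangs upright in the gripper above the collar. In the wrist view the stripe middle is at (319,336), the bar is at (268,235) and the button at (238,224). I'll now measure the offset between lid and collar.

```bash
cat > fit.py <<'E'
from go import *
from scipy.optimize import least_squares
def run(S):
    s=S["state"];tp=s["tool_pos"];R=s["orientation"]
    zt=tp[2]+.044
    for n in("scene","side","wrist"):
        c,p,d=S[n];Y,X=np.nonzero(d>0);P=pts(c,np.c_[X,Y],d[Y,X])
        r=np.hypot(P[:,0]-tp[0],P[:,1]-tp[1])
        T=P[(r<.036)&(abs(P[:,2]-zt)<.008)]
        if len(T)>50:
            h=cv2.convexHull(T[:,:2].astype(np.float32));print(n,"top n",len(T),"z",np.median(T[:,2]),"circ",cv2.minEnclosingCircle(h))
            A=np.c_[T[:,:2]-T[:,:2].mean(0),np.ones(len(T))];print("  tilt",np.linalg.lstsq(A,T[:,2],rcond=None)[0][:2])
        W=P[(r<.05)&(P[:,2]<zt-.015)&(P[:,2]>zt-.085)]
        o=-c[2].T@c[3]
        if n!="wrist" and len(W)>50:
            g=least_squares(lambda z:np.hypot(W[:,0]-z[0]-z[2]*(W[:,2]-zt+.05),W[:,1]-z[1]-z[3]*(W[:,2]-zt+.05))-.03,[tp[0],tp[1],0,0],loss="soft_l1",f_scale=.001)
            print("  wall",len(W),g.x,"med res",np.median(abs(g.fun)))
        q=P[(abs(P[:,2]-.0985)<.004)&(np.hypot(P[:,0]-.636,P[:,1]-.2145)<.058)][:,:2];c0=np.array([.636,.2145])
        if len(q)>100:
          for _ in range(4):
            an=np.arctan2(*(q-c0).T[::-1]);rr=np.hypot(*(q-c0).T);k=np.digitize(an,np.linspace(-np.pi,np.pi,49))
            oo=np.array([q[k==i][np.argmax(rr[k==i])] for i in set(k)])
            f=least_squares(lambda z:np.hypot(*(oo-z[:2]).T)-.047,c0,loss="soft_l1",f_scale=.001).x;c0=f
          print(n,"collar",len(q),f)
        for cc,st,l in blobs(p,(5,150,110),(20,255,255),4):
            dd=np.median(d[l]);Q=pts(c,[cc],[dd])[0]
            if np.hypot(Q[0]-.62,Q[1]-.2)<.1 and Q[2]>.03:
                ys,xs=np.nonzero(l);e=np.c_[xs,ys]-cc;w,v=np.linalg.eigh(np.cov(e.T)+1e-9*np.eye(2));v=v[:,1];pr=e@v
                o_,r_=ray(c,[cc+v*pr.min(),cc+v*pr.max()]);K=o_+r_*((Q[2]-o_[2])/r_[:,2])[:,None]
                print("  orange",cc,st[4],Q,"ends",K[:,:2].ravel(),"az",np.degrees(np.arctan2(*(K[1]-K[0])[1::-1]))%180)
    print("tool",tp,"y az",np.degrees(np.arctan2(R[1,1],R[0,1])),"t",s["t"],"F",s["ft_force"])
E
python3 -c "
from fit import *
run(pickle.load(open('s2.pkl','rb')))"
```

```text
scene top n 360 z 0.2982350231172817 circ ((0.6358096599578857, 0.22006717324256897), 0.034851472824811935)
  tilt [ 0.0532 -0.0212]
  wall 782 [ 0.6364  0.2138 -0.0722 -0.0482] med res 0.001284061262371355
scene collar 442 [0.6373 0.2145]
  orange [236.75 153.75] 8 [0.6363 0.2104 0.2983] ends [0.6356 0.2079 0.6373 0.2137] az 73.44627322278731
  orange [256.1111 190.8889] 9 [0.6206 0.1828 0.2044] ends [0.6267 0.1835 0.6146 0.182 ] az 7.225411438623496
  orange [263.3 226.1] 10 [0.6206 0.1734 0.0993] ends [0.6273 0.1714 0.6143 0.1753] az 163.37752279564853
  orange [255.9655 238.1034] 29 [0.5956 0.2026 0.0967] ends [0.6047 0.2004 0.5863 0.2049] az 166.2312633560632
side top n 290 z 0.2966448648312328 circ ((0.6327202916145325, 0.23132561147212982), 0.03356005251407623)
  tilt [ 0.0217 -0.0171]
  wall 982 [ 0.634   0.2269  0.001  -0.0009] med res 0.0012103802277030635
side collar 360 [0.6338 0.216 ]
  orange [233.7863 137.5954] 131 [0.6458 0.2492 0.3823] ends [0.608  0.2376 0.6794 0.2593] az 16.89182620579725
  orange [225.5 144.5] 6 [0.6576 0.2632 0.3712] ends [0.6651 0.2509 0.6505 0.
[... 1122 characters left out ...]
nds [0.6183 0.247  0.6185 0.2462] az 102.79484408860615
  orange [299.9826 355.9608] 919 [0.6309 0.2131 0.2978] ends [0.6377 0.2269 0.6238 0.1986] az 63.871710951269165
  orange [311.5 339. ] 4 [0.6335 0.2223 0.2986] ends [0.634  0.2229 0.633  0.2217] az 48.79765223512243
  orange [164.955  405.0681] 999 [0.5993 0.2426 0.3723] ends [0.5993 0.2516 0.5992 0.2329] az 89.70429614340708
  orange [470.1762 406.6697] 772 [0.6588 0.2572 0.3725] ends [0.6545 0.2655 0.6631 0.249 ] az 117.62728455550926
  orange [437.6788 470.8346] 4602 [0.6527 0.2477 0.3806] ends [0.6843 0.2544 0.6088 0.236 ] az 13.729018655686389
tool [0.6348 0.2204 0.2567] y az 13.766855348536563 t 4.7667 F [-0.6698 -1.8511 -1.9786]
```

{"op": "play_rows", "data": {
  "plan": [0, 0, 0, 0, 0, 0, 0, 0, 0, 0, 0, 0, 0, 0, 0, 0, 0, 0, 0, 0, 0]
}}

```text
t: 5.02
tool_pos: [0.6366, 0.213, 0.2579]
orientation: [[-0.229, 0.973, 0.002], [0.973, 0.229, -0.001], [-0.001, 0.002, -1.0]]
ft_force: [0.7, 0.3, -2.5]
width: 0.0605
finger_force: 20.0
```

Run:
```python
from go import *
s=arm.get_state();print(s["tool_pos"],s["orientation"],s["qpos"])
S={}
for n in("wrist","scene","side"):
    c=ci(n);p,d=arm.read_camera(n);S[n]=(c,p,d);print(arm.get_state()["tool_pos"])
S["state"]=arm.get_state();pickle.dump(S,open("s3.pkl","wb"));s=S["state"]
tp=s["tool_pos"];R=s["orientation"]
c,p,d=S["wrist"];Y,X=np.nonzero(d>0);P=pts(c,np.c_[X,Y],d[Y,X]);L=(P-tp)@R
T=L[(abs(L[:,2]+.040)<.006)&(abs(L[:,1])<.026)&(abs(L[:,0])<.05)]
# edges along x for slices of y
for y0 in np.arange(-.024,.025,.006):
    t=T[abs(T[:,1]-y0)<.003];e=np.sqrt(.03**2-y0**2);print(round(y0,3),len(t),t[:,0].min(),t[:,0].max(),"c from edges",t[:,0].min()+e,t[:,0].max()-e)
print("z",np.median(T[:,2]))
for cc,st,l in blobs(p,(5,150,110),(20,255,255),300,(240,300,160,100)):
    ys,xs=np.nonzero(l);e=np.c_[xs,ys]-cc;v=np.linalg.eigh(np.cov(e.T))[1][:,1];pr=e@v
    o,r=ray(c,[cc+v*pr.min(),cc+v*pr.max()]);K=o+r*((tp[2]+.0405-o[2])/r[:,2])[:,None];print("stripe tool",(K-tp)@R,"world",K)
```

```text
[0.6366 0.213  0.2579] [[-0.2289  0.9735  0.0017]
 [ 0.9735  0.2289 -0.0006]
 [-0.001   0.0015 -1.    ]] [ 0.0573  0.7245 -0.8137  1.3702  0.5305  1.2687 -0.5542]
[0.6366 0.2132 0.2581]
[0.6366 0.2135 0.2582]
[0.6366 0.2138 0.2582]
-0.024 863 -0.020279113138695442 0.017979000670049948 c from edges -0.0022791131386954433 -2.0999329950050633e-05
-0.018 1476 -0.02505598448122965 0.023256567190077296 c from edges -0.0010559844812296527 -0.0007434328099227006
-0.012 1717 -0.027050646699418715 0.025830800955590087 c from edges 0.00044480747031632253 -0.0016646532141449503
-0.006 1816 -0.025914176280172122 0.027944250587067572 c from edges 0.0034797006332260155 -0.0014496263263305657
-0.0 1845 -0.026068678590208012 0.028057909763477582 c from edges 0.003931321409791987 -0.0019420902365224167
0.006 1800 -0.026207473037199145 0.027742234464791692 c from edges 0.0031864038761989927 -0.0016516424486064454
0.012 1750 -0.026755608914489613 0.026108318870610627 c from edges 0.0007398452552454318 -0.0013871352991244174
0.018 1543 -0.02689596705775448 0.023691575207231114 c from edges -0.002895967057754474 -0.0003084247927688938
0.024 966 -0.022110138656181985 0.019229173806540222 c from edges -0.004110138656181969 0.0012291738065402062
z -0.04027675799058146
stripe tool [[ 0.0006  0.0034 -0.0405]
 [-0.0238 -0.017  -0.0405]] world [[0.6397 0.2152 0.2987]
 [0.6255 0.1868 0.2987]]
```

Run:
```python
from go import *
from scipy.optimize import least_squares
S=pickle.load(open("s3.pkl","rb"));s=S["state"];tp=s["tool_pos"];R=s["orientation"]
for n in("scene","side","wrist"):
    c,p,d=S[n];Y,X=np.nonzero(d>0);P=pts(c,np.c_[X,Y],d[Y,X]);L=(P-tp)@R
    if n!="wrist":
        o=(-c[2].T@c[3]-tp)@R
        for lo,hi in((-.005,.045),(-.03,.0),(.0,.045)):
            W=L[(np.hypot(L[:,0],L[:,1])<.034)&(L[:,2]>lo)&(L[:,2]<hi)&(abs(L[:,1])<.027)&(np.hypot(L[:,0],L[:,1])>.024)]
            if len(W)>30:
                g=least_squares(lambda z:np.hypot(W[:,0]-z[0],W[:,1]-z[1])-.03,[0,0],loss="soft_l1",f_scale=.001);print(n,lo,hi,len(W),"lid in tool",g.x,np.median(abs(g.fun)))
        T=L[(abs(L[:,2]+.0405)<.006)&(np.hypot(L[:,0],L[:,1])<.04)&(abs(L[:,1])<.03)];print("  top extents",len(T),T.min(0),T.max(0))
    # collar: fit inner+outer via vertical housing wall (r=53.5) and ring outer edge
    q=P[(P[:,2]>.03)&(P[:,2]<.08)&(np.hypot(P[:,0]-.636,P[:,1]-.2145)<.06)&(np.hypot(P[:,0]-.636,P[:,1]-.2145)>.045)]
    az=np.degrees(np.arctan2(q[:,1]-.2145,q[:,0]-.636))%360;q=q[abs(az-194)>50]
    if len(q)>40:
        g=least_squares(lambda z:np.hypot(q[:,0]-z[0],q[:,1]-z[1])-.0535,[.636,.2145],loss="soft_l1",f_scale=.001);print(n,"housing",len(q),g.x,np.median(abs(g.fun)))
    q=P[(abs(P[:,2]-.0985)<.006)&(np.hypot(P[:,0]-.636,P[:,1]-.2145)<.06)];h=cv2.convexHull(q[:,:2].astype(np.float32)).reshape(-1,2)
    g=least_squares(lambda z:np.hypot(h[:,0]-z[0],h[:,1]-z[1])-.0475,[.636,.2145],loss="soft_l1",f_scale=.001);print(n,"ring hull",len(q),g.x,np.median(abs(g.fun)))
```

```text
scene -0.005 0.045 397 lid in tool [-0.0026  0.0013] 0.0006940546873459852
scene -0.03 0.0 220 lid in tool [-0.0025  0.0014] 0.0008119080999749555
scene 0.0 0.045 360 lid in tool [-0.0026  0.0013] 0.0006888021603763759
  top extents 314 [-0.0184 -0.0298 -0.0447] [ 0.0283  0.0295 -0.0345]
scene housing 272 [0.6404 0.2112] 0.0017126761696604
scene ring hull 490 [0.6371 0.2147] 0.0006910515106398618
side -0.005 0.045 463 lid in tool [-0.0013 -0.002 ] 0.001087843859611047
side -0.03 0.0 298 lid in tool [-0.0015 -0.0019] 0.001176069245724996
side 0.0 0.045 412 lid in tool [-0.0013 -0.002 ] 0.0010744548252040968
  top extents 304 [-0.0267 -0.0298 -0.0462] [ 0.0332  0.0299 -0.0345]
side housing 565 [0.6351 0.2098] 0.0016974702450497092
side ring hull 405 [0.6345 0.216 ] 0.0010049829763274926
wrist housing 817 [0.6384 0.2102] 0.0014681079374289918
wrist ring hull 2107 [0.6382 0.2137] 0.00023311019778424896
```

```bash
python3 -c "
from go import *
rel([.636,.217,.17],down(13.7))"
```

```text
t 5.1667 q [ 0.0569  0.7246 -0.8145  1.3696  0.5303  1.2686 -0.5542] F [ 0.2758 -0.3571 -1.9538] w 0.05977063088981675
shift [ 0.0032 -0.0001  0.0882] turn [ 0.1207  0.0061 -0.4349]
```

Converted, 0.088 m / 0.4 = 0.22, 0.0032 m / 0.4 = 0.008, -0.4 degrees / 120 = -0.0033.

{"op": "play_rows", "data": {
  "plan": [0.0025, 0, 0.055, 0, 0, -0.0017, 0, 0.005, 0, 0.11, 0.0008, 0, -0.0033, 0, 0.0075, 0, 0.165, 0.0008, 0, -0.0033, 0, 0.008, 0, 0.2, 0.0008, 0, -0.0033, 0, 0.008, 0, 0.22, 0.0008, 0, -0.0033, 0]
}}

```text
t: 5.58
tool_pos: [0.635, 0.2173, 0.168]
orientation: [[-0.238, 0.971, -0.002], [0.971, 0.238, -0.001], [-0.0, -0.003, -1.0]]
ft_force: [-0.1, -0.7, -1.9]
width: 0.06
finger_force: 20.0
```

{"op": "play_rows", "data": {
  "plan": [0, 0, 0, 0, 0, 0, 0, 0, 0, 0, 0, 0, 0, 0, 0, 0, 0, 0, 0, 0, 0]
}}

```text
t: 5.83
tool_pos: [0.6365, 0.2192, 0.1713]
orientation: [[-0.238, 0.971, 0.002], [0.971, 0.238, 0.002], [0.001, 0.002, -1.0]]
ft_force: [0.2, -0.9, -1.0]
width: 0.0603
finger_force: 20.0
```

```bash
python3 -c "
from go import *
rel([.636,.217,.150],down(13.7))
s=arm.get_state();print(s['tool_pos'])
for n in('scene','side','wrist'): globals()[n]=arm.read_camera(n)
a=cv2.resize(scene[0][180:280,205:305],(400,400),interpolation=cv2.INTER_CUBIC);b=cv2.resize(side[0][190:290,225:325],(400,400),interpolation=cv2.INTER_CUBIC)
cv2.imwrite('pics/c3.png',np.hstack([a,b]))
"
```

```text
t 5.8333 q [ 0.039   0.8045 -0.7763  1.4699  0.5978  1.1109 -0.6107] F [ 0.2013 -0.854  -1.0379] w 0.06033514607717212
shift [-0.002  -0.0011  0.0213] turn [ 0.1257 -0.0773  0.0623]
[0.6365 0.2192 0.1713]
```

View pics/c3.png

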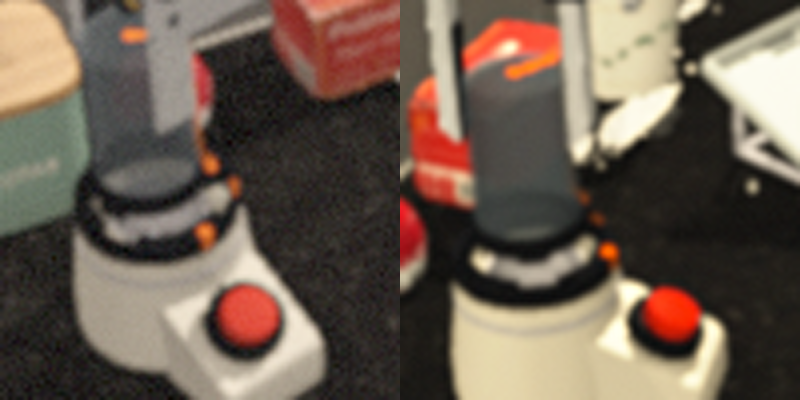

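```bash
python3 -c "
from go import *
rel([.636,.217,.150],down(13.7));S={}
for n in('scene','side','wrist'): c=ci(n);S[n]=(c,*arm.read_camera(n))
print(arm.get_state()['tool_pos']);rel([.636,.217,.150],down(13.7));S['state']=arm.get_state()
from scipy.optimize import least_squares
tp=S['state']['tool_pos'];R=S['state']['orientation']
for n in('scene','side'):
    c,p,d=S[n];Y,X=np.nonzero(d>0);P=pts(c,np.c_[X,Y],d[Y,X]);L=(P-tp)@R;r=np.hypot(L[:,0],L[:,1])
    W=L[(r<.036)&(r>.024)&(L[:,2]>-.03)&(L[:,2]<.04)&(abs(L[:,1])<.027)]
    g=least_squares(lambda z:np.hypot(W[:,0]-z[0],W[:,1]-z[1])-.03,[0,0],loss='soft_l1',f_scale=.001);print(n,len(W),'lid tool',g.x,'world',tp+R@[*g.x,0])
    q=P[(abs(P[:,2]-.0985)<.004)&(np.hypot(P[:,0]-.636,P[:,1]-.2145)<.058)];h=cv2.convexHull(q[:,:2].astype(np.float32)).reshape(-1,2)
    g=least_squares(lambda z:np.hypot(h[:,0]-z[0],h[:,1]-z[1])-.0475,[.636,.2145],loss='soft_l1',f_scale=.001);print(n,'ring',g.x)
"
```

```text
t 5.9833 q [ 0.0389  0.8045 -0.776   1.4704  0.5979  1.1107 -0.6107] F [-0.9019 -0.2229 -2.0492] w 0.06036649945948936
shift [-0.0019 -0.0009  0.0211] turn [ 0.1112 -0.0545  0.0712]
[0.636  0.2187 0.1705]
t 6.1333 q [ 0.0388  0.805  -0.7756  1.471   0.598   1.1106 -0.6108] F [ 0.4159 -0.0315 -1.8613] w 0.06002820824353766
shift [-0.0017 -0.0004  0.0205] turn [ 0.0525 -0.0372  0.076 ]
scene 463 lid tool [-0.0017  0.0016] world [0.6379 0.2175 0.1705]
scene ring [0.6358 0.2144]
side 610 lid tool [-0.0008 -0.0018] world [0.6344 0.2175 0.1705]
side ring [0.6335 0.2165]
```

Converted, 0.017 m / 0.4 = 0.0425, -0.0017 m / 0.4 = -0.0043.

{"op": "play_rows", "data": {
  "plan": [-0.0043, -0.0025, 0.0075, 0, 0, 0, 0, -0.0043, -0.0025, 0.0175, 0, 0, 0, 0, -0.0043, -0.0025, 0.0275, 0, 0, 0, 0, -0.0043, -0.0025, 0.0375, 0, 0, 0, 0, -0.0043, -0.0025, 0.0425, 0, 0, 0, 0]
}}

```text
t: 6.55
tool_pos: [0.6358, 0.2165, 0.1524]
orientation: [[-0.238, 0.971, 0.001], [0.971, 0.238, 0.001], [0.0, 0.001, -1.0]]
ft_force: [0.9, -1.3, -0.6]
width: 0.0607
finger_force: 20.0
```

{"op": "play_rows", "data": {
  "plan": [0, 0, 0, 0, 0, 0, 0, 0, 0, 0.005, 0, 0, 0, 0, 0, 0, 0.0075, 0, 0, 0, 0, 0, 0, 0.0075, 0, 0, 0, 0]
}}

```text
t: 6.88
tool_pos: [0.6357, 0.2166, 0.1498]
orientation: [[-0.238, 0.971, 0.001], [0.971, 0.238, 0.001], [0.0, 0.001, -1.0]]
ft_force: [2.5, -0.1, -1.9]
width: 0.0605
finger_force: 20.0
```

```bash
python3 -c "
from go import *
rel([.636,.217,.1445],down(13.7));print(arm.get_state()['tool_pos'])"
```

```text
t 6.8833 q [ 0.0376  0.8246 -0.7638  1.4935  0.616   1.0733 -0.6237] F [ 2.5441 -0.1208 -1.9317] w 0.06050631151942276
shift [0.0003 0.0003 0.0053] turn [ 0.053  -0.0253  0.0696]
[0.6357 0.2166 0.1498]
```

Converted, 0.005 m / 0.4 = 0.0125, 0.004 m / 0.4 = 0.01.

{"op": "play_rows", "data": {
  "plan": [0, 0, 0.005, 0, 0, 0, 0, 0, 0, 0.01, 0, 0, 0, 0, 0, 0, 0.0125, 0, 0, 0, 0, 0, 0, 0.0125, 0, 0, 0, 0]
}}

```text
t: 7.22
tool_pos: [0.6358, 0.2166, 0.1448]
orientation: [[-0.238, 0.971, 0.001], [0.971, 0.238, 0.001], [0.001, 0.001, -1.0]]
ft_force: [3.7, -0.9, -2.6]
width: 0.0598
finger_force: 20.0
```

Converted, 0.002 m / 0.4 = 0.005, 0.001 m / 0.4 = 0.0025.

{"op": "play_rows", "data": {
  "plan": [0, 0, 0.0025, 0, 0, 0, 0, 0, 0, 0.005, 0, 0, 0, 0, 0, 0, 0.005, 0, 0, 0, 0]
}}

```text
t: 7.47
tool_pos: [0.6357, 0.2165, 0.1446]
orientation: [[-0.238, 0.971, 0.002], [0.971, 0.238, 0.0], [-0.0, 0.002, -1.0]]
ft_force: [1.2, -2.2, 7.5]
width: 0.0602
finger_force: 20.0
```

```bash
python3 -c "
from go import *
rel([.636,.217,.1445],down(13.7));print(arm.get_state()['tool_pos'])
p=arm.read_camera('scene')[0];b=arm.read_camera('side')[0]
a=cv2.resize(p[180:280,205:305],(400,400),interpolation=cv2.INTER_CUBIC);b=cv2.resize(b[190:290,225:325],(400,400),interpolation=cv2.INTER_CUBIC)
cv2.imwrite('pics/c4.png',np.hstack([a,b]))"
```

```text
t 7.4667 q [ 0.0362  0.8296 -0.7606  1.4989  0.6216  1.064  -0.6287] F [ 1.2364 -2.1636  7.5187] w 0.06017773250615851
shift [0.0004 0.0004 0.0001] turn [0.086  0.0153 0.0532]
[0.6357 0.2165 0.1446]
```

View pics/c4.png

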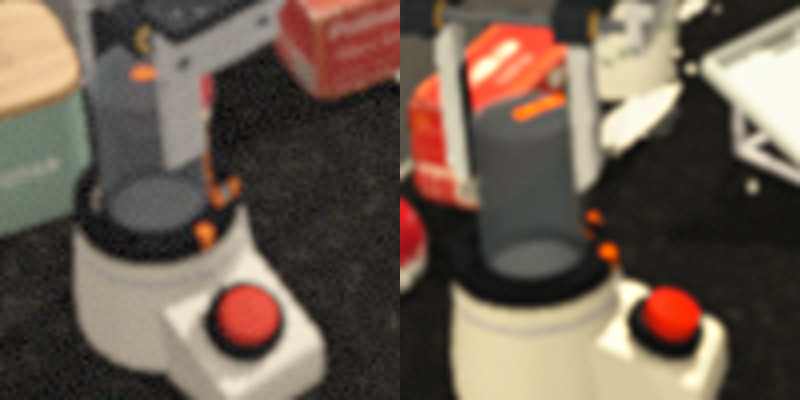

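The rim is home: contact at the expected height, with the pointer under the dots. I'll ease the pressure and turn clockwise.

Converted, -0.0015 m / 0.4 = -0.0038, 0.0005 m / 0.4 = 0.0013, 22 degrees / 120 = 0.1833.

{"op": "play_rows", "data": {
  "plan": [0, 0, -0.0038, 0, 0, 0, 0, 0, 0, -0.0038, 0, 0, 0.0417, 0, 0, 0, -0.0038, 0, 0, 0.0833, 0, -0.0003, 0.001, -0.0038, 0, 0, 0.1333, 0, -0.0005, 0.0013, -0.0038, 0, 0, 0.1833, 0],
  "grip_force": 30
}}

```text
t: 7.98
tool_pos: [0.636, 0.216, 0.1447]
orientation: [[0.148, 0.989, 0.0], [0.989, -0.148, -0.0], [-0.0, 0.0, -1.0]]
ft_force: [2.9, -1.8, 1.4]
width: 0.06
finger_force: 30.0
```

```bash
python3 -c "
from go import *
rel([.636,.217,.1445],down(-38.3));s=arm.get_state();print(s['tool_pos'],s['ft_torque'])"
```

```text
t 7.9833 q [-0.0086  0.8035 -0.665   1.4985  0.5451  1.0299 -0.958 ] F [ 2.9321 -1.7967  1.4191] w 0.059985530633933117
shift [ 0.0009 -0.0002  0.0002] turn [ 0.0257  0.0036 29.7935]
[0.636  0.216  0.1447] [-0.5899 -1.0387  0.1684]
```

Converted, 0.0005 m / 0.4 = 0.0013, -0.0002 m / 0.4 = -0.0005, 28 degrees / 120 = 0.2333.

{"op": "play_rows", "data": {
  "plan": [0, 0, 0, 0, 0, 0.05, 0, -0.0003, 0.0005, 0, 0, 0, 0.1, 0, -0.0005, 0.0008, 0, 0, 0, 0.15, 0, -0.0008, 0.0013, 0, 0, 0, 0.2, 0, -0.0008, 0.0013, 0, 0, 0, 0.2333, 0]
}}

```text
t: 8.4
tool_pos: [0.6365, 0.2159, 0.1446]
orientation: [[0.595, 0.804, 0.001], [0.804, -0.595, -0.0], [0.0, 0.001, -1.0]]
ft_force: [3.3, -1.3, 1.6]
width: 0.0603
finger_force: 30.0
```

Converted, 1.5 degrees / 120 = 0.0125.

{"op": "play_rows", "data": {
  "plan": [0, 0, 0, 0, 0, 0.0083, 0, 0, 0, 0, 0, 0, 0.0125, 0, 0, 0, 0, 0, 0, 0.0125, 0]
}}

```text
t: 8.65
tool_pos: [0.6365, 0.2159, 0.1446]
orientation: [[0.611, 0.792, 0.001], [0.792, -0.611, -0.0], [0.0, 0.0, -1.0]]
ft_force: [3.1, -2.1, 3.5]
width: 0.06
finger_force: 30.0
```

```bash
python3 -c "
from fit import *
s=arm.get_state();print(s['tool_pos'],s['ft_torque'],s['qpos'])
S={n:(ci(n),*arm.read_camera(n)) for n in('scene','side','wrist')};S['state']=arm.get_state();pickle.dump(S,open('s5.pkl','wb'))
run(S)"
```

```text
[0.6365 0.2159 0.1446] [-0.8578 -1.0935  0.1046] [-0.0735  0.7741 -0.535   1.4997  0.4411  0.9892 -1.385 ]
scene top n 171 z 0.18496189937495333 circ ((0.6325172781944275, 0.21214058995246887), 0.032748933881521225)
  tilt [ 0.0072 -0.0016]
  wall 615 [ 0.6361  0.2155 -0.0388  0.0647] med res 0.0011675777183682463
scene collar 427 [0.6366 0.2146]
  orange [245.7857 202.6429] 14 [0.6165 0.2097 0.186 ] ends [0.6119 0.2071 0.6206 0.2119] az 28.62336986570764
  orange [250.0385 220.1026] 78 [0.6062 0.2081 0.1441] ends [0.6472 0.1937 0.5597 0.2243] az 160.7312466664147
  orange [263.2 226.3] 10 [0.619  0.1743 0.1004] ends [0.6241 0.1732 0.6131 0.1755] az 168.0814441018456
  orange [256.     238.2222] 27 [0.5948 0.2028 0.0971] ends [0.6044 0.2003 0.5859 0.2052] az 165.2425355666479
side top n 196 z 0.18469883579282154 circ ((0.6369874477386475, 0.2171482890844345), 0.03483152389526367)
  tilt [ 0.0326 -0.0375]
  wall 704 [ 0.6321  0.2151 -0.0666  0.0378] med res 0.0015093344074186017
side collar 353 [0.6339 0.2164]
  orange [235.3913 185.2174] 23 [0.6753 0.2181 0.2588] ends [0.6768 0.2056 
[... 704 characters left out ...]
top n 15241 z 0.18527577567376183 circ ((0.6401037573814392, 0.2204878330230713), 0.034930549561977386)
  tilt [-0.0169 -0.0119]
wrist collar 5211 [0.6384 0.2142]
  orange [299.3743 357.2393] 911 [0.6254 0.2119 0.1859] ends [0.6408 0.2153 0.6101 0.2084] az 12.655558408122346
  orange [166.1814 405.5353] 1020 [0.6297 0.2553 0.2598] ends [0.6367 0.2611 0.6222 0.2492] az 39.388308155746984
  orange [469.4572 405.2365] 888 [0.6783 0.2182 0.2601] ends [0.6819 0.2265 0.6744 0.2093] az 66.51477560443615
  orange [441.3659 472.7192] 4184 [0.6674 0.2163 0.2687] ends [0.6917 0.1967 0.6299 0.2436] az 142.7549059808967
tool [0.6365 0.2158 0.1446] y az -37.68209974852376 t 8.8 F [ 2.9269 -3.407   3.6857]
```

Converted, -0.0005 m / 0.4 = -0.0013, 1.5 degrees / 120 = 0.0125.

{"op": "play_rows", "data": {
  "plan": [0, 0, 0, 0, 0, 0.0083, 0, 0, 0, -0.0013, 0, 0, 0.0125, 0, 0, 0, -0.0013, 0, 0, 0.0125, 0]
}}

```text
t: 9.05
tool_pos: [0.6364, 0.2151, 0.1446]
orientation: [[0.633, 0.774, -0.0], [0.774, -0.633, -0.001], [-0.001, 0.0, -1.0]]
ft_force: [2.6, -3.4, 3.1]
width: 0.0601
finger_force: 30.0
```

{"op": "play_rows", "data": {
  "plan": [0, 0, 0, 0, 0, 0, 1, 0, 0, 0, 0, 0, 0, 1, 0, 0, 0, 0, 0, 0, 1, 0, 0, 0, 0, 0, 0, 1, 0, 0, 0, 0, 0, 0, 1]
}}

```text
t: 9.47
tool_pos: [0.6351, 0.2171, 0.1444]
orientation: [[0.632, 0.775, -0.002], [0.775, -0.632, 0.001], [-0.0, -0.002, -1.0]]
ft_force: [-0.4, -0.2, 0.5]
width: 0.0898
finger_force: 0.0
```

Converted, -0.13 m / 0.4 = -0.325, -0.11 m / 0.4 = -0.275.

{"op": "play_rows", "data": {
  "plan": [0, 0, -0.05, 0, 0, 0, 1, 0, 0, -0.125, 0, 0, 0, 1, 0, 0, -0.2, 0, 0, 0, 1, 0, 0, -0.275, 0, 0, 0, 1, 0, 0, -0.325, 0, 0, 0, 1]
}}

```text
t: 9.88
tool_pos: [0.6364, 0.2174, 0.2779]
orientation: [[0.632, 0.775, 0.002], [0.775, -0.632, 0.003], [0.003, -0.0, -1.0]]
ft_force: [0.6, 1.0, -0.5]
width: 0.0942
finger_force: 0.0
```

```bash
cat >> go.py <<'E'
def tilt(az,th): # front az 193.8; tool z leans th deg from down toward +13.8; y tangential at az 13.8-90
    f=np.radians(13.8);h=np.array([np.cos(f),np.sin(f),0]);a=np.radians(th)
    z=h*np.sin(a)+np.array([0,0,-np.cos(a)]);y=np.array([np.cos(np.radians(az)),np.sin(np.radians(az)),0]);return np.c_[np.cross(y,z),y,z]
nb=np.array([-np.sin(.436)*np.cos(np.radians(13.8)),-np.sin(.436)*np.sin(np.radians(13.8)),np.cos(.436)])
E
python3 -c "
from go import *
B=np.array([.559,.196,.0645])
R=tilt(-76.2,12);rel([.52,.187,.26],R)"
```

```text
t 9.8833 q [-0.0606  0.6538 -0.5763  1.3422  0.3559  1.2453 -1.3383] F [ 0.637   1.0058 -0.4839] w 0.0941784635653234
shift [-0.0972 -0.071   0.0176] turn [-3.9467 11.4001 36.8566]
```

Converted, -0.097 m / 0.4 = -0.2425, -0.071 m / 0.4 = -0.1775, 32 degrees / 120 = 0.2667.

{"op": "play_rows", "data": {
  "plan": [-0.05, -0.035, 0, -0.0067, 0.0183, 0.0542, 0.5, -0.1, -0.07, 0.01, -0.0133, 0.0367, 0.1083, 0, -0.15, -0.105, 0.02, -0.02, 0.055, 0.1625, 0, -0.2, -0.1425, 0.0325, -0.0267, 0.0733, 0.2167, 0, -0.2425, -0.1775, 0.044, -0.0317, 0.0917, 0.2667, 0],
  "grip_force": 10
}}

```text
t: 10.3
tool_pos: [0.5178, 0.1852, 0.257]
orientation: [[0.93, 0.313, 0.193], [0.308, -0.95, 0.055], [0.2, 0.008, -0.98]]
ft_force: [0.0, 0.8, 0.1]
width: 0.0641
finger_force: 0.0
```

Converted, 5 degrees / 120 = 0.0417.

{"op": "play_rows", "data": {
  "plan": [0, 0, 0, 0, 0, 0.025, 0, 0, 0, 0, 0, 0, 0.0417, 0, 0, 0, 0, 0, 0, 0.0417, 0]
}}

```text
t: 10.55
tool_pos: [0.5189, 0.1862, 0.2575]
orientation: [[0.952, 0.237, 0.192], [0.231, -0.971, 0.054], [0.199, -0.008, -0.98]]
ft_force: [0.4, 0.5, 0.6]
width: 0.0441
finger_force: 0.0
```

Run:
```python
from go import *
S={}
for n in('wrist','scene','side'):
    c=ci(n);p,d=arm.read_camera(n);S[n]=(c,p,d)
cv2.imwrite('pics/w6.png',S['wrist'][1])
for n in S:
    c,p,d=S[n]
    for cc,st,l in blobs(p,(0,190,130),(5,255,255),20)+blobs(p,(5,150,110),(20,255,255),20):
        Y,X=np.nonzero(l&(d>0))
        if len(X)<5: continue
        P=pts(c,np.c_[X,Y],d[Y,X]);Q=np.median(P,0)
        if np.hypot(Q[0]-.6,Q[1]-.2)<.07: 
            print(n,cc,st[4],Q,P.min(0),P.max(0))
B=np.array([.559,.196,.0645])
rel(B+.04*nb,tilt(-76.2,12))
```

```text
wrist [318.24   207.2587] 375 [0.5604 0.1974 0.0647] [0.5454 0.1782 0.0474] [0.5775 0.2095 0.0714]
wrist [317.9742 100.0323] 155 [0.6315 0.2127 0.1857] [0.6164 0.2091 0.1835] [0.6413 0.2178 0.1875]
wrist [319.8  129.48] 25 [0.6113 0.2066 0.1857] [0.6099 0.2053 0.184 ] [0.6187 0.2114 0.188 ]
wrist [317.6286 145.95  ] 140 [0.6066 0.2074 0.155 ] [0.6056 0.2045 0.0972] [0.6082 0.2107 0.1831]
wrist [355.0909 152.9091] 22 [0.6166 0.1756 0.0997] [0.6145 0.1739 0.0976] [0.6186 0.1777 0.1003]
wrist [319.6364 168.5455] 77 [0.5954 0.2032 0.0993] [0.5917 0.1995 0.0885] [0.6001 0.2069 0.1014]
wrist [320.9721 208.3612] 681 [0.5609 0.1935 0.0654] [0.5466 0.1788 0.0516] [0.577  0.2093 0.0733]
scene [266.2593 263.1111] 27 [0.5495 0.2006 0.0589] [0.5437 0.1891 0.0511] [0.5591 0.2097 0.0644]
scene [243.4737 200.6842] 38 [0.6252 0.2111 0.1854] [0.6084 0.2051 0.183 ] [0.6406 0.2169 0.1889]
scene [250.1039 220.6883] 77 [0.6067 0.208  0.1426] [0.6033 0.204  0.0949] [0.61   0.2114 0.1799]
scene [256.     238.2222] 27 [0.5941 0.2025 0.0984] [0.589  0.1979 0.0898] [0.6026 0.208  0.1007]
side [292.5147 267.9338] 136 [0.5569 0.2002 0.0619] [ 0.5414  0.0864 -0.0042] [0.625  0.2128 0.0715]
side [262.0161 218.6129] 62 [0.619  0.2096 0.1843] [ 0.6032 -0.068   0.0048] [0.7689 0.2198 0.1869]
side [270.4667 240.6667] 60 [0.6039 0.209  0.1216] [ 0.6007  0.0037 -0.0005] [0.7258 0.2164 0.1664]
side [277.     252.8571] 21 [0.5934 0.2029 0.0981] [ 0.5864  0.058  -0.0031] [0.6718 0.2115 0.1003]
side [292.7321 266.9464] 56 [0.5563 0.1959 0.0644] [0.5462 0.1834 0.0591] [0.5778 0.2081 0.0712]
t 10.7 q [-0.0891  0.3514 -0.4354  1.9147  0.2831  0.7269 -2.013 ] F [ 0.663   0.5033 -0.977 ] w 0.03239570343109626
shift [-0.0083  0.0012  0.1581] turn [-0.4357  0.5158 -0.1129]
```

View pics/w6.png

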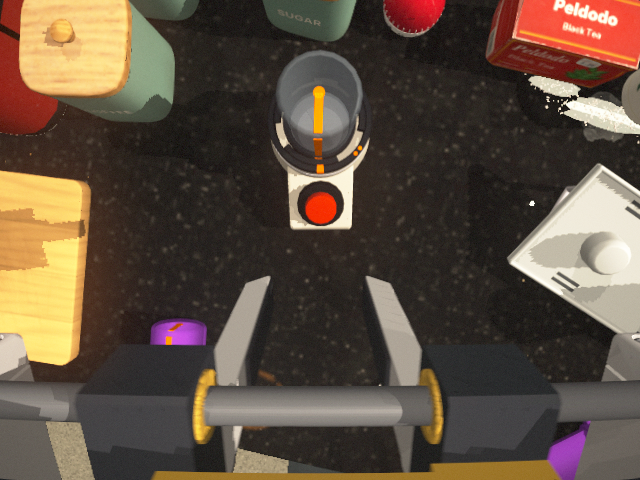

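The lid is locked: its stripe (319,95–150) runs straight into the bar (320,168) and on to the button (320,207). I'll approach the button with the fingers shut.

Converted, 0.158 m / 0.4 = 0.395, 0.13 m / 0.4 = 0.325, 0.5 degrees / 120 = 0.0042.

{"op": "play_rows", "data": {
  "plan": [-0.005, 0, 0.08, 0, 0, 0, 0, -0.01, 0.0013, 0.16, 0, 0.0017, 0, 0, -0.015, 0.0025, 0.24, -0.0017, 0.0025, 0, 0, -0.02, 0.0025, 0.325, -0.0025, 0.0042, 0, 0, -0.02, 0.0025, 0.395, -0.0033, 0.0042, 0, 0]
}}

```text
t: 11.12
tool_pos: [0.5422, 0.1915, 0.0984]
orientation: [[0.951, 0.236, 0.2], [0.231, -0.972, 0.049], [0.206, -0.001, -0.979]]
ft_force: [0.3, -0.7, 0.4]
width: 0.0008
finger_force: 0.0
```

{"op": "play_rows", "data": {
  "plan": [0, 0, 0, 0, 0, 0, 0, 0, 0, 0, 0, 0, 0, 0]
}}

```text
t: 11.28
tool_pos: [0.542, 0.1919, 0.0996]
orientation: [[0.951, 0.237, 0.199], [0.231, -0.972, 0.049], [0.204, -0.0, -0.979]]
ft_force: [0.0, 0.9, 1.2]
width: 0.0004
finger_force: 0.0
```

Run:
```python
from go import *
B=np.array([.560,.196,.065])
print(arm.get_state()["tool_pos"])
rel(B+.004*nb,tilt(-76.2,12))
R=np.array(arm.get_state()["orientation"]);print("press dir in tool",R.T@-nb)
```

```text
[0.542  0.1919 0.0996]
t 11.2833 q [-0.2516  0.598  -0.2344  2.0366  0.506   0.3569 -2.2265] F [0.0294 0.9255 1.2236] w 0.0004062800121556451
shift [0.0101 0.0003 0.0337] turn [ 0.0009  0.2043 -0.118 ]
press dir in tool [ 0.2281 -0.0005  0.9736]
```

Converted, 0.0337 m / 0.4 = 0.0843, 0.03 m / 0.4 = 0.075, 0.2 degrees / 120 = 0.0017.

{"op": "play_rows", "data": {
  "plan": [0.0075, 0, 0.0275, 0, 0.0008, 0, 0, 0.015, 0, 0.055, 0, 0.0017, 0, 0, 0.0225, 0, 0.075, 0, 0.0017, 0, 0, 0.025, 0, 0.0843, 0, 0.0017, 0, 0, 0.025, 0, 0.0843, 0, 0.0017, 0, 0]
}}

```text
t: 11.7
tool_pos: [0.5594, 0.1957, 0.0695]
orientation: [[0.95, 0.235, 0.205], [0.23, -0.972, 0.05], [0.211, -0.001, -0.978]]
ft_force: [0.2, 0.3, 0.1]
width: 0.0004
finger_force: 0.0
```

Converted, 0.01 m / 0.4 = 0.025, 0.0085 m / 0.4 = 0.0213.

{"op": "play_rows", "data": {
  "plan": [0.0018, 0, 0.0075, 0, 0, 0, 0, 0.0035, 0, 0.015, 0, 0, 0, 0, 0.005, 0, 0.0213, 0, 0, 0, 0, 0.0058, 0, 0.025, 0, 0, 0, 0, 0.0058, 0, 0.025, 0, 0, 0, 0]
}}

```text
t: 12.12
tool_pos: [0.5631, 0.1967, 0.0619]
orientation: [[0.95, 0.236, 0.206], [0.23, -0.972, 0.05], [0.212, -0.0, -0.977]]
ft_force: [-5.6, -2.5, 13.5]
width: 0.0007
finger_force: 7.7
```

Run:
```python
from go import *
B=np.array([.560,.196,.065])
s=arm.get_state();print(s["tool_pos"],(s["tool_pos"]-B)@nb,s["ft_force"],s["ft_force"]@nb)
```

```text
[0.5631 0.1967 0.0619] -0.0041943755044945704 [-5.5948 -2.4756 13.5184] 14.79766277374585
```

Force is 15 N against the 4 N needed, so the button has bottomed out. I'll hold briefly, then retreat along the normal.

{"op": "play_rows", "data": {
  "plan": [0, 0, 0, 0, 0, 0, 0, 0, 0, 0, 0, 0, 0, 0, 0, 0, 0, 0, 0, 0, 0, 0, 0, 0, 0, 0, 0, 0]
}}

```text
t: 12.45
tool_pos: [0.5631, 0.1967, 0.0619]
orientation: [[0.95, 0.236, 0.206], [0.23, -0.972, 0.05], [0.212, -0.0, -0.977]]
ft_force: [-5.2, -1.8, 13.0]
width: 0.0007
finger_force: 7.2
```

Converted, -0.11 m / 0.4 = -0.275, -0.05 m / 0.4 = -0.125.

{"op": "play_rows", "data": {
  "plan": [-0.0075, 0, -0.03, 0, 0, 0, 0, -0.015, 0, -0.0625, 0, 0, 0, 0, -0.03, 0, -0.125, 0, 0, 0, 0, -0.045, 0, -0.2, 0, 0, 0, 0, -0.0625, 0, -0.275, 0, 0, 0, 0]
}}

```text
t: 12.87
tool_pos: [0.516, 0.1852, 0.1638]
orientation: [[0.95, 0.236, 0.204], [0.231, -0.972, 0.05], [0.21, -0.0, -0.978]]
ft_force: [0.4, -0.5, 0.4]
width: 0.0005
finger_force: 0.0
```

Converted, -0.03 m / 0.4 = -0.075, -0.02 m / 0.4 = -0.05.

{"op": "play_rows", "data": {
  "plan": [-0.025, 0, -0.05, 0, 0, 0, 0, -0.05, 0, -0.075, 0, 0, 0, 0, -0.05, 0, -0.075, 0, 0, 0, 0, -0.05, 0, -0.075, 0, 0, 0, 0]
}}

```text
t: 13.2
tool_pos: [0.4921, 0.1792, 0.1887]
orientation: [[0.95, 0.236, 0.206], [0.23, -0.972, 0.051], [0.212, -0.001, -0.977]]
ft_force: [0.3, -0.1, -0.1]
width: 0.0004
finger_force: 0.0
```

Run:
```python
from go import *
s=arm.get_state();print(s["t"],s["tool_pos"],s["ft_force"])
c=ci('wrist');p,d=arm.read_camera('wrist')
for cc,st,l in blobs(p,(0,190,130),(5,255,255),20)+blobs(p,(5,150,110),(20,255,255),20):
    Y,X=np.nonzero(l&(d>0))
    if len(X)<5: continue
    P=pts(c,np.c_[X,Y],d[Y,X]);Q=np.median(P,0)
    if np.hypot(Q[0]-.6,Q[1]-.2)<.07: print(cc,st[4],Q)
```

```text
13.2 [0.4921 0.1792 0.1887] [ 0.3472 -0.0961 -0.0543]
[313.4357 163.7214] 140 [0.5717 0.2021 0.0668]
[307.1379 190.1034] 29 [0.5479 0.2021 0.0592]
[310.  27.] 23 [0.6208 0.2134 0.1857]
[315.4009  82.3475] 469 [0.6068 0.2074 0.151 ]
[367.5909  96.5455] 22 [0.6218 0.1725 0.0998]
[361.8182 103.1818] 33 [0.6161 0.1757 0.0996]
[318.0692 123.6385] 130 [0.5943 0.2029 0.0994]
[318.9636 176.6888] 1099 [0.5608 0.1938 0.0652]
```

```bash
python3 -c "
from bench import arm
print(arm.hand_in())"
```

```text
the job is handed in; nothing more can be done
None
```

I handed the job in at about 13 s of the 64 s allowed: the lid is locked upright in the collar with its pointer about 1° from the orange bar, and the button was held fully down for over 0.3 s and sprang back. The gripper ended clear of everything and I saw no contact with the mug, canister or tumbler, but `hand_in()` gave no verdict.

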